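Zero the spring gauge, then hold it square on the marked spot of a tilted dental cast

ROBOT

A 6-joint arm with a two-finger parallel gripper is mounted at the origin on the work surface. World frame = base frame: x ahead of the robot, y to its left, z up, the work surface at z = 0. Lengths are in mm, angles in degrees, forces in N, time in s.
With the tool pointing down it reaches from about 300 to 850 mm from the base axis. Payload 4.2 kg.
Tool frame: the origin (TCP) lies between the finger pads; the fingertips stand ahead of it and the grasp point (between the pads) lies 3 mm ahead of it (nose_length is the z of the fingertips in the tool frame, in mm); z points along the fingers, y is the line along which they close (so a half turn about z gives the same grasp; the last joint's range is limited). The gripper opens to 91 mm and grips with 3 to 60 N. Pads are 32 mm wide; open, the fingers measure 118 mm over their backs; the gripper's body (76 mm by 178 mm) begins 60 mm behind the grasp point.
Start: joints at [-70.302, 18.312, 89.639, -0, 72.044, -1.146], TCP at [204.605, -537.383, 205.676] pointing down, gripper open.
Joint ranges: [-177.97, 177.97], [-48.28, 115.42], [12.27, 149.76], [-77.06, 257.06], [2.81, 150.46], [-146.56, 146.56]. Speed limits (degrees/s): [147.25, 147.25, 180, 180, 180, 180].

INTERFACE

Orientations are given as [roll, pitch, yaw] about the fixed x, y, z axes, in that order (R = Rz(yaw) Ry(pitch) Rx(roll)).
In Python, from workcell import state, grab_frame, camera_params, job_done, nose_length gives the robot as it stands.
- The arm moves only by the tool step_arm, never from a script. Its argument "plan" is a list that holds one entry, the list of rows, each a list of 5 numbers: the shift along the tool's x, y, z in cm, then the turn about the tool's z in rad, then the opening, from 0 (shut) to 1 (fully open). In form: [[[x, y, z, turn, gripper], ...]]. A call has 1 to 20 rows; each row is the pose to reach, as a shift and turn from the pose commanded when the call began, along the tool's axes at that moment; what a row does not reach only later rows make up. A row lasts 1/8 s, in which the tool goes at most 62.5 mm and 10.7 degrees, less where a joint would pass 70% of its speed; a pose out of reach is approached as far as the arm can. A call with a gripper value outside its range is refused whole. The fingers move at their own pace and stop on an object; "newtons" is the grip in N (left out, the last holds). Time passes only in rows, so rows that repeat a pose let the fingers close. It gives the time, the measured TCP pose, the force, the opening and the grip force at its end, in the units of the state.
- state(): the state, without advancing time (a new reading comes with each control period).
- grab_frame(name): name is "scene" or "top"; returns the picture (400x640x3 uint8, blue, green, red); there is no depth.
- camera_params(name): a dict with "camera_matrix" (3x3 intrinsics, pixels), "R" (3x3) and "t" (3): a world point X has camera coordinates R X + t. Camera axes: x right, y down, z forward; pixel columns grow to the right and rows downward; lengths in mm; the calibration is good to about 2 mm. A picture is of the moment at which its call begins. camera_params takes no time and is no camera call.
- job_done(): hands the job in; it is judged then, once.
The state is a dict: "time_s": time; "qpos": joint angles; "qvel": joint speeds; "effort": joint torques, N m; "ee_pos": TCP position; "ee_rot": TCP orientation; "force": force on the tool from outside, world axes, zero at the start; "torque": the same for the moment, N m; "gripper_width": finger opening in mm; "gripper_force": force on a finger pad.
Only numpy, scipy, OpenCV 4.12 (cv2) and the standard library are available. Lean on these libraries where they do the work, as an engineer would, in place of code of your own. Each camera call takes 0.05 s, during which the arm holds its last target. There are 200 camera calls.

TASK

Take the spring gauge (the tool with the thick round black barrel) out of the wooden rack and check it on the round steel zero block: gauge upright, tip on the middle of the block, sprung tip pushed about halfway in for one second. Then hold the gauge square to the tilted cast on the survey stand, its tip inside the pencilled ring on the palate, again pressed lightly so that the sprung tip is about halfway in, and finish while still holding it there, without shifting the tilted table or disturbing the other tools and things.

Things in the scene. Friction and masses are not known exactly. Their poses are not given: they have to be found in the camera images.
- gauge: Spring gauge, upright in a hole of the rack, loose, 0.1 to 0.15 kg. Origin: end of its tip when out; z up along it. From the tip up, mm: 0-20 steel tip pin 6 thick; 20-55 nose 21 thick, in the rack hole; 55-61 steel collar 34 across, resting on the rack; 61-116 black round barrel 24 thick, to grip at any yaw; 116-121 cap 16 thick.
- plunger (a joint): How far the gauge's sprung tip is pushed in: 0 (out) to 0.010 m (fully in, hard stop). The spring takes 1.5 N to start moving, 4 N halfway (0.005) and 6.5 N fully in.
- tip (a point): The end of the gauge's sprung tip; moves in with it.
- rack: Wooden rack block fixed to the bench, 56 (x) x 180 (y) x 60 mm high, with three through holes of 25 mm diameter in a row along its y, 60 mm apart, the middle one at its centre. Origin: centre of underside. Holds the gauge and two other tools in any order.
- zeroblock: Round zero block fixed to the bench: black foot 56 mm across, 6 mm high, with a steel disc 44 mm across on it, top 18 mm above the bench. Origin: centre of underside.
- zero (a point): Middle of the zero block's flat steel top, 18 mm above the bench.
- stand: Survey stand fixed to the bench: round steel foot 112 mm across with a post and, on a stiff hinge 55 mm above the bench, a round tilting table 90 mm across carrying a clamped plaster dental cast. Origin: centre of underside. The table leans towards the stand's own -x side.
- tilt (a joint): Lean of the tilting table: 0 level; at value a the square-out direction of the cast's face is turned by a from vertical towards the stand's -x. Stiff (about 2 N m): stays where it is unless knocked. Starts between 0.25 and 0.45 rad.
- ring (a point): Centre of the pencilled ring (16 mm across, dot in the middle) on the flat palate of the stand's cast. Its z points square out of the face. Teeth 8.5 mm high stand in a horseshoe around it, 18 mm or more from its centre, open towards its +x. Two small pencilled crosses on the cast's heel are not the spot.
- cast2: A second plaster cast, 66 x 62 x 27 mm, loose and flat on the bench, with a pencilled cross and no ring. Origin: centre of its underside. Leave alone.
- dieblock: Small plaster block, 50 x 26 x 18 mm, with four thin upright pins to 33 mm height; loose. Origin: centre of underside. Leave alone.
- pot: White round pot, 32 mm across, 20 mm high; loose. Origin: centre of underside. Leave alone.
- squeeze: White squeeze bottle, 52 mm across, 130 mm high; loose. Origin: centre of underside. Leave alone.
- jar: Glass jar, 52 mm across, 55 mm high; loose. Origin: centre of underside. Leave alone.
- mug: White mug, 80 mm across, 90 mm high; loose. Origin: centre of underside. Leave alone.
- spatula: Spatula lying on the bench, 170 mm long along its x; loose. Leave alone.
- driver: Another racked tool: thin steel shaft with a flat T-shaped grip, 34 mm wide, whose top is 101 mm above the bench; collar like the gauge's. Leave in the rack.
- carver: Another racked tool: slim waisted wooden handle, at most 13 mm thick, whose top is 123 mm above the bench; collar like the gauge's. Leave in the rack.
Not all that is in view belongs to the job. What is shaped like the zeroblock but green is not meant.

How it is judged:
By the outcome, as a careful person would: the job done as asked, in the order asked, and still so for the second after the job is handed in, while the arm keeps its last pose, push and grip.
It also fails if it takes over 51 s, if anything falls off the work surface, if the arm or the gripper's body presses on something with over 40 N, if the wrist force passes 120 N, or if a joint passes its speed limit or range.

## Working session

There is one attempt and no reset: what is moved stays moved. The work goes in short steps, Python scripts to look and compute and a tool call to move; the robot and the scene stay as the last step left them, time stands still between calls to the robot, and variables do not carry over. Pictures are saved under pics/ and viewed, at most 10 in all, crops included, and the job is handed in when it is done.

Besides the shell and the picture viewer there is one more tool, called after ">>>" as name(argument=value, ...), one argument or row to a line, values as JSON. step_arm: Moves the arm, as the interface text tells. Its arguments: {"type":"object","properties":{"plan":{"type":"array","items":{"type":"array","items":{"type":"array","items":{"type":"number"}}}},"newtons":{"type":"number"}},"required":["plan"]}

```bash
mkdir -p pics; ls
python3 - <<'E'
from workcell import *
import cv2
print(state()); print(nose_length)
for n in("scene","top"):
    cv2.imwrite(f"pics/{n}0.png",grab_frame(n)); p=camera_params(n); print(n,p)
E
```

```text
pics
{'time_s': 0.0, 'qpos': array([-7.03022584e+01,  1.83542408e+01,  8.97062221e+01, -2.37348155e-04,
        7.20438786e+01, -1.14669740e+00]), 'qvel': array([ 0.06590855, -0.00361037, -0.09246863, -0.00632031, -0.04104473,
        0.02077232]), 'effort': array([ 2.33266646e-04, -4.12467706e+01, -2.31970328e+01,  7.26854475e-02,
        4.55508241e-02, -1.28450920e-04]), 'ee_pos': array([ 204.42120994, -536.88249361,  204.7954819 ]), 'ee_rot': array([-1.79895675e+02, -1.86250602e-03,  2.08445107e+01]), 'force': array([ 0.58075467, -0.37704833, -0.18810856]), 'torque': array([ 0.02822072, -0.02255209,  0.01446354]), 'gripper_force': 0.0, 'gripper_width': 91.60662888586927}
22.0
scene {'camera_matrix': array([[441.07140242,   0.        , 321.32327433],
       [  0.        , 441.07140242, 193.21129147],
       [  0.        ,   0.        ,   1.        ]]), 'R': array([[-0.47986302,  0.87733962,  0.00258369],
       [ 0.71809412,  0.39445182, -0.57336602],
       [-0.50405587, -0.27328182, -0.81929526]]), 't': array([ 270.7186503 , -370.13860941, 1534.37562194])}
top {'camera_matrix': array([[464.46441643,   0.        , 318.39624575],
       [  0.        , 464.46441643, 200.83259115],
       [  0.        ,   0.        ,   1.        ]]), 'R': array([[-0.01557823, -0.99980727, -0.01194741],
       [-0.99639285,  0.01651969, -0.08323692],
       [ 0.08341824,  0.01060763, -0.99645817]]), 't': array([3.99427615e-01, 5.99029054e+02, 1.36780500e+03])}
```

View pics/scene0.png

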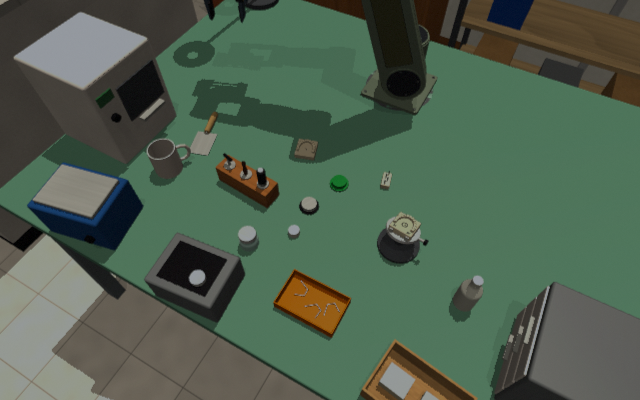

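View pics/top0.png

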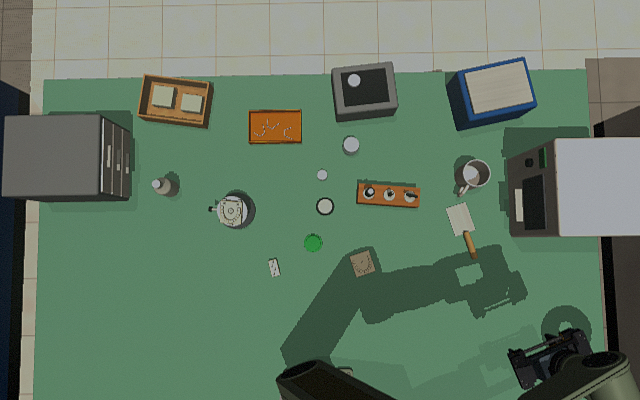

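The scene picture shows the rack with the gauge at (263,177), the zero block at (309,205) and the stand at (402,233). In the top picture they are at (369,191), (325,206) and (233,210). I'll enlarge these next.

Run:
```python
import cv2,numpy as np
def crop(n,x,y,w,h,s=8):
    return cv2.resize(cv2.imread(f"pics/{n}0.png")[y:y+h,x:x+w],None,fx=s,fy=s,interpolation=cv2.INTER_CUBIC)
cv2.imwrite("pics/stand.png",np.hstack([crop("scene",370,200,50,70),crop("top",205,175,50,70)]))
cv2.imwrite("pics/rack.png",np.vstack([crop("scene",215,150,110,70,7)[:,:770],crop("top",315,180,110,38,7)[:,:770]])[:600])
```

```text
(no output)
```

View pics/stand.png

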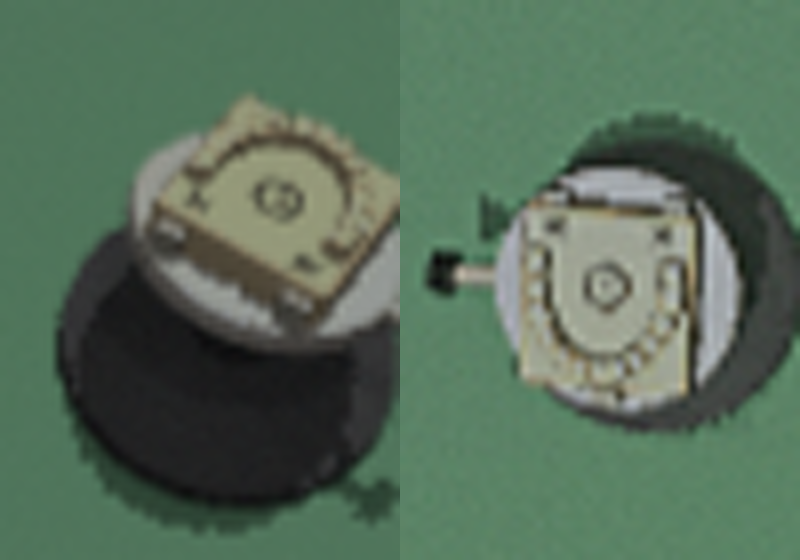

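View pics/rack.png

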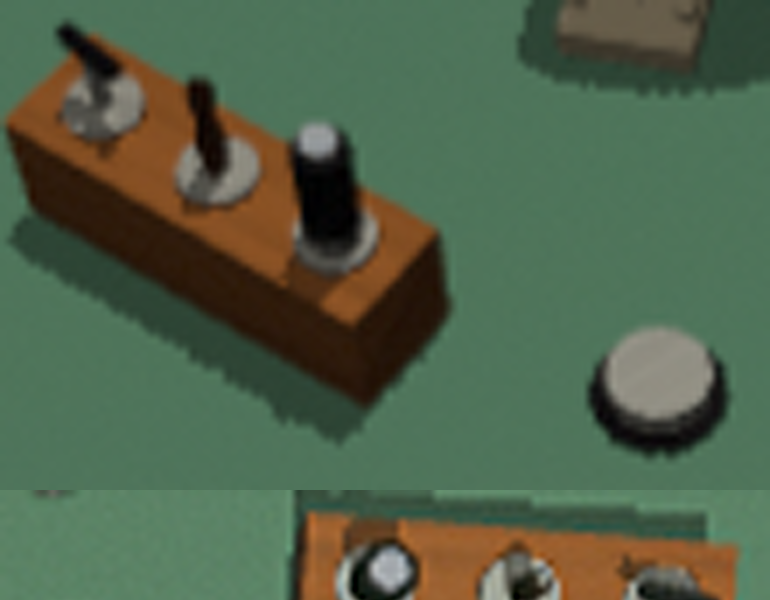

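The stand crop shows the ring at scene (280,200) and top (606,288) in crop pixels, with the heel crosses facing world +x. In the rack crop, the gauge is the end tool nearest the zero block, with its cap at (318,138).

```bash
cat > h.py <<'E'
import numpy as np, cv2
from workcell import *
P={n:camera_params(n) for n in("scene","top")}
def proj(n,X):
    p=P[n]; c=p["R"]@np.array(X,float)+p["t"]; u=p["camera_matrix"]@c; return u[:2]/u[2]
def ray(n,uv):
    p=P[n]; d=p["R"].T@np.linalg.inv(p["camera_matrix"])@[uv[0],uv[1],1]; return -p["R"].T@p["t"],d
def onz(n,uv,z):
    c,d=ray(n,uv); return c+d*(z-c[2])/d[2]
def tri(a,b):
    A=[];B=[]
    for n,uv in(("scene",a),("top",b)):
        c,d=ray(n,uv); d=d/np.linalg.norm(d); M=np.eye(3)-np.outer(d,d); A.append(M);B.append(M@c)
    X=np.linalg.lstsq(np.vstack(A),np.hstack(B),rcond=None)[0]
    return X,proj("scene",X)-a,proj("top",X)-b
E
python3 - <<'E'
from h import *
np.set_printoptions(precision=1,suppress=True)
S=lambda x,y:np.array([(x+.5)/8-.5+370,(y+.5)/8-.5+200])
T=lambda x,y:np.array([(x-399.5)/8-.5+205,(y+.5)/8-.5+175])
pts=dict(ring=((280,200),(606,288)),crY=((308,265),(553,226)),cr_=((200,202),(663,235)),h_=((155,210),(690,210)),hY=((320,300),(527,207)),f_=((245,95),(688,395)),fY=((402,185),(520,380)))
X=[]
for k,(a,b) in pts.items():
    x,e,f=tri(S(*a),T(*b)); X.append(x); print(k,x,e,f)
X=np.array(X); c=X.mean(0); n=np.linalg.svd(X-c)[2][2]; n*=np.sign(n[2]); print("normal",n.round(3),np.degrees(np.arccos(n[2])),np.degrees(np.arctan2(n[1],n[0])))
R=lambda x,y:np.array([(x+.5)/7-.5+215,(y+.5)/7-.5+150])
print("cap",tri(R(318,138),np.array([(392.5)/7-.5+315,(77.5)/7-.5+180])), onz("scene",R(318,138),126))
for q in((95,35),(440,235),(358,325),(8,122)): print("rack",onz("scene",R(*q),60))
print("zero",onz("scene",R(660,374),18),onz("top",(325,206),18))
print("foot",onz("scene",S(225,370),8),"knob",onz("top",T(440,272),60))
E
```

```text
ring [569.6 240.5  96.6] [0.2 0. ] [ 0.2 -0.1]
crY [591.5 257.7 103.8] [0.3 0. ] [ 0.2 -0.1]
cr_ [587.3 219.3 104.3] [0. 0.] [ 0. -0.]
h_ [596.3 208.9 104.4] [0.3 0. ] [ 0.3 -0.1]
hY [599.  266.5 101.2] [0.8 0. ] [ 0.6 -0.3]
f_ [531.3 213.9  85. ] [0. 0.] [ 0. -0.]
fY [538.2 272.4  85.6] [ 0.7 -0. ] [ 0.6 -0.2]
normal [-0.3  0.   1. ] 16.850630514288472 171.30397237571458
cap (array([ 616.4, -155.6,  129.2]), array([0., 0.]), array([ 0., -0.])) [ 614.5 -157.3  126. ]
rack [ 573.7 -302.9   60. ]
rack [ 592.3 -123.2   60. ]
rack [ 644.3 -128.2   60. ]
rack [ 628.3 -306.9   60. ]
zero [583.9 -29.   18. ] [583.6 -28.8  18. ]
foot [583.4 241.    8. ] knob [578.6 309.3  60. ]
```

```bash
cat >> h.py <<'E'
def delta(target,yaw):
    s=state(); y=np.radians(s["ee_rot"][2]); d=np.array(target)-s["ee_pos"]
    X=np.array([np.cos(y),np.sin(y),0]); Y=np.array([np.sin(y),-np.cos(y),0])
    t=(s["ee_rot"][2]-yaw+180)%360-180
    print("dx %.2f dy %.2f dz %.2f cm turn %.3f rad"%(d@X/10,d@Y/10,-d[2]/10,np.radians(t)))
E
python3 - <<'E'
from h import *
from scipy.optimize import least_squares
delta((615.4,-155.6,205),84.5)
S=lambda x,y:np.array([(x+.5)/8-.5+370,(y+.5)/8-.5+200])
T=lambda x,y:np.array([(x-399.5)/8-.5+205,(y+.5)/8-.5+175])
obs=[((280,200),(606,288)),((308,265),(553,226)),((200,202),(663,235)),((155,210),(690,210)),((320,300),(527,207)),((245,95),(688,395)),((402,185),(520,380))]
def model(p):
    x,y,z,yaw,a,W,h,f,cx,cy=p
    q=np.array([[0,0,0],[cx,cy,0],[cx,-cy,0],[h,-W,0],[h,W,0],[-f,-W,0],[-f,W,0]])
    c,s=np.cos,np.sin
    Ry=np.array([[c(a),0,-s(a)],[0,1,0],[s(a),0,c(a)]]); Rz=np.array([[c(yaw),-s(yaw),0],[s(yaw),c(yaw),0],[0,0,1]])
    return q@(Rz@Ry).T+[x,y,z]
res=lambda p:np.concatenate([np.r_[proj("scene",X)-S(*a),proj("top",X)-T(*b)] for X,(a,b) in zip(model(p),obs)])
r=least_squares(res,[570,240,97,-.1,.3,30,30,36,20,20],loss="soft_l1",f_scale=.3)
p=r.x; cov=np.linalg.inv(r.jac.T@r.jac)*.09
print(p.round(3),"yaw,a deg",np.degrees(p[3:5]),"sd",np.degrees(np.sqrt(np.diag(cov))[3:5])); print(res(p).reshape(-1,4).round(1))
E
```

```text
dx 51.98 dy -21.02 dz -0.01 cm turn -1.111 rad
[ 5.69525e+02  2.40234e+02  9.63840e+01 -9.30000e-02  3.04000e-01
  2.93340e+01  3.08730e+01  3.66340e+01  2.06500e+01  1.91800e+01] yaw,a deg [-5.33219418 17.43287971] sd [0.53297716 1.47942583]
[[ 0.1 -0.   0.3 -0.1]
 [ 0.2  0.   0.4  0.1]
 [-0.1  0.4  0.1  0. ]
 [ 0.2 -0.4  0.4 -0.1]
 [ 0.8 -0.   0.2 -1.3]
 [ 0.1  0.2 -0.1 -0.3]
 [ 1.  -0.2  0.5  0. ]]
```

>>> step_arm(
  plan=[
    [[5, -2, 0, -0.11, 1], [10, -4, 0, -0.22, 1], [15.5, -6.3, 0, -0.33, 1], [21, -8.5, 0, -0.45, 1], [26.5, -10.7, 0, -0.57, 1], [32, -13, 0, -0.69, 1], [37.5, -15.2, 0, -0.8, 1], [43, -17.4, 0, -0.92, 1], [48, -19.4, 0, -1.03, 1], [52, -21, 0, -1.11, 1], [52, -21, 0, -1.11, 1], [52, -21, 0, -1.11, 1]],
  ],
)

```text
time_s: 1.6
ee_pos: [615.2, -156.3, 205.1]
ee_rot: [-179.9, 0.0, 84.4]
force: [-0.5, -0.4, 0.1]
gripper_width: 91.1
gripper_force: 0.0
```

Run:
```python
from h import *
s=state();print(s["time_s"],s["ee_pos"],s["ee_rot"],s["qpos"]); delta((615.4,-155.6,99),84.5)
cv2.imwrite("pics/above.png",cv2.resize(grab_frame("scene")[110:220,200:320],None,fx=5,fy=5,interpolation=cv2.INTER_CUBIC))
```

```text
1.6 [ 615.19233314 -156.25410424  205.06581429] [-1.79907150e+02  1.98421509e-02  8.44313840e+01] [-1.52703899e+01  2.38209669e+01  8.12353575e+01 -3.64418299e-02
  7.50318563e+01 -9.69231847e+00]
dx 0.07 dy 0.01 dz 10.61 cm turn -0.001 rad
```

View pics/above.png

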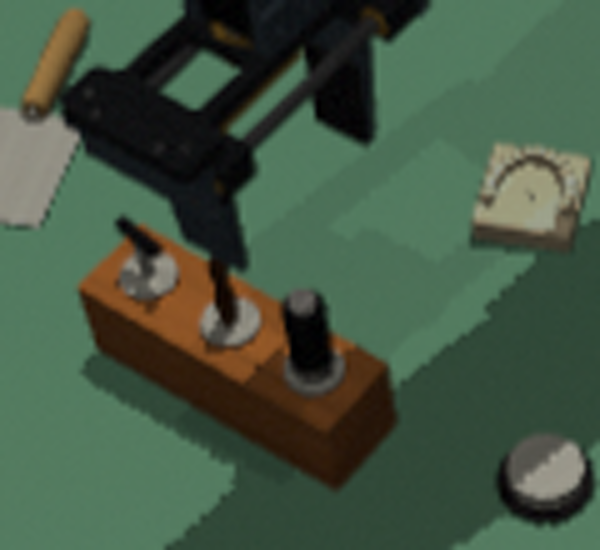

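The gripper is open astride the gauge, whose cap is at (303,303) in the crop, and the neighbouring tools are clear of it. I'll descend and grip.

>>> step_arm(
  plan=[
    [[0, 0, 3, 0, 1], [0, 0, 6, 0, 1], [0, 0, 8.5, 0, 1], [0, 0, 10.6, 0, 1], [0, 0, 10.6, 0, 1], [0, 0, 10.6, 0, 0], [0, 0, 10.6, 0, 0], [0, 0, 10.6, 0, 0], [0, 0, 10.6, 0, 0], [0, 0, 10.6, 0, 0], [0, 0, 10.6, 0, 0], [0, 0, 10.6, 0, 0]],
  ],
  newtons=25,
)

```text
time_s: 3.15
ee_pos: [615.8, -156.1, 99.6]
ee_rot: [-180.0, 0.0, 84.4]
force: [-1.6, -1.2, 0.8]
gripper_width: 23.7
gripper_force: 0.2
```

>>> step_arm(
  plan=[
    [[0, 0, 0, 0, 0], [0, 0, 0, 0, 0], [0, 0, -1, 0, 0], [0, 0, -3, 0, 0], [0, 0, -5, 0, 0], [0, 0, -7, 0, 0], [0, 0, -8, 0, 0], [0, 0, -8, 0, 0], [0, 0, -8, 0, 0]],
  ],
)

```text
time_s: 4.28
ee_pos: [615.3, -155.9, 178.8]
ee_rot: [-179.9, -0.0, 84.4]
force: [-1.1, 0.6, -1.9]
gripper_width: 23.0
gripper_force: 25.0
```

Run:
```python
from h import *
s=state();print(s["time_s"],s["ee_pos"],s["gripper_width"],s["gripper_force"],s["force"]); delta((583.8,-28.9,135),84.4)
a=cv2.resize(grab_frame("scene")[100:200,220:300],None,fx=5,fy=5,interpolation=cv2.INTER_CUBIC)
b=cv2.resize(grab_frame("top")[150:230,320:420],None,fx=4,fy=4,interpolation=cv2.INTER_CUBIC)
b=cv2.copyMakeBorder(b,0,a.shape[0]-b.shape[0],0,0,0)
cv2.imwrite("pics/lift.png",np.hstack([a,b]))
```

```text
4.275 [ 615.31189786 -155.94594388  178.77632476] 22.981645841380313 24.996415078639984 [-1.09895794  0.58256477 -1.91832019]
dx 12.34 dy -4.37 dz 4.38 cm turn 0.001 rad
```

View pics/lift.png

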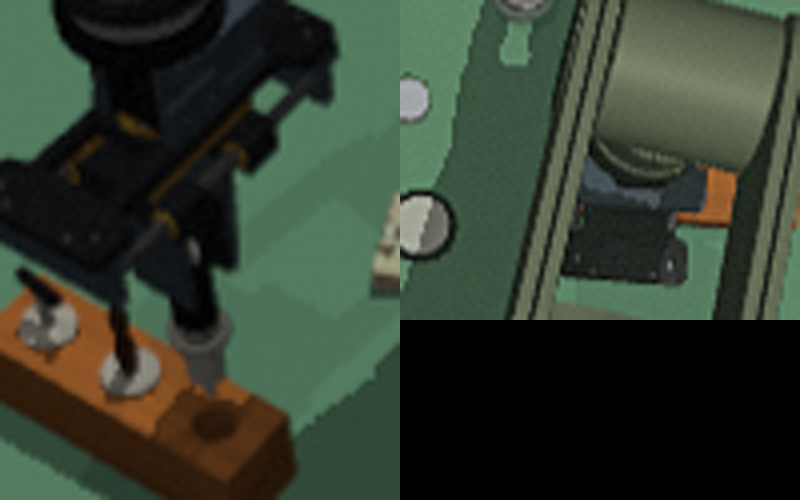

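The gauge is out of the rack and held. In the crop the tip is at about (212,393) and the collar at (202,330), and the other tools are undisturbed. I'll check that it's upright.

Run:
```python
from h import *
for z,n in((84.2,"tip"),(142,"collar")):
    u=proj("scene",(615.3,-155.9,z)); print(n,(u-[220,100]+.5)*5)
```

```text
tip [212.51437546 398.47005841]
collar [200.59226547 332.05887532]
```

>>> step_arm(
  plan=[
    [[2, -0.7, 0, 0, 0], [5, -1.8, 0, 0, 0], [8, -2.8, 1, 0, 0], [11, -3.9, 3, 0, 0], [12.35, -4.37, 4.5, 0, 0], [12.35, -4.37, 5.5, 0, 0], [12.35, -4.37, 6, 0, 0], [12.35, -4.37, 6, 0, 0], [12.35, -4.37, 6, 0, 0], [12.35, -4.37, 6, 0, 0]],
  ],
)

```text
time_s: 5.62
ee_pos: [584.7, -29.4, 120.1]
ee_rot: [179.9, 0.0, 84.4]
force: [-0.0, -0.2, -1.6]
gripper_width: 22.8
gripper_force: 25.0
```

Run:
```python
from h import *
s=state();print(s["time_s"],s["ee_pos"],s["force"]); delta((583.8,-28.9,107.6),84.4)
a=cv2.resize(grab_frame("scene")[150:225,265:345],None,fx=7,fy=7,interpolation=cv2.INTER_CUBIC)
cv2.imwrite("pics/zero.png",a)
for z in(18,22.5): print((proj("scene",(583.8,-28.9,z))-[265,150]+.5)*7)
```

```text
5.625 [584.70054644 -29.4140442  120.10142524] [-0.01530526 -0.19940132 -1.58260787]
dx 0.04 dy -0.09 dz 1.25 cm turn 0.000 rad
[310.80531536 374.48687645]
[310.5737707  368.21344949]
```

View pics/zero.png

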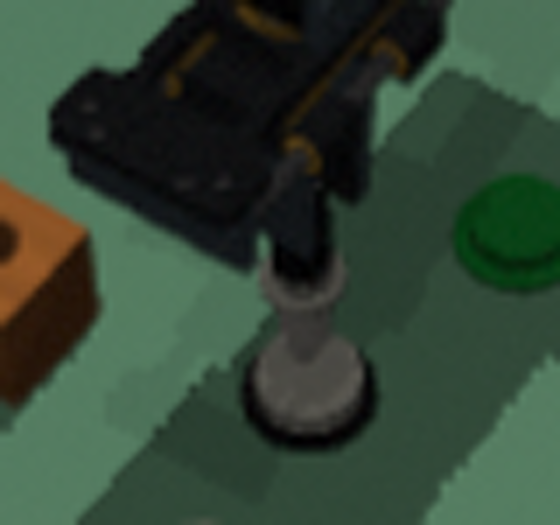

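The gauge stands over the middle of the zero block (centre about (308,378)), with its tip about 7 mm above. I'll press now and stop on force.

>>> step_arm(
  plan=[
    [[0, -0.05, 0.4, 0, 0], [0, -0.05, 0.7, 0, 0], [0, -0.05, 0.9, 0, 0], [0, -0.05, 1.05, 0, 0], [0, -0.05, 1.15, 0, 0], [0, -0.05, 1.15, 0, 0], [0, -0.05, 1.15, 0, 0]],
  ],
)

```text
time_s: 6.55
ee_pos: [583.9, -28.9, 108.3]
ee_rot: [180.0, 0.0, 84.4]
force: [-1.1, -0.3, 1.4]
gripper_width: 23.6
gripper_force: 25.0
```

>>> step_arm(
  plan=[
    [[0, 0, 0.1, 0, 0], [0, 0, 0.1, 0, 0], [0, 0, 0.1, 0, 0]],
  ],
)

```text
time_s: 6.92
ee_pos: [583.9, -28.9, 107.2]
ee_rot: [180.0, 0.0, 84.4]
force: [-0.1, -0.0, 2.1]
gripper_width: 23.5
gripper_force: 25.0
```

Run:
```python
from h import *
f=[]
for i in range(10): grab_frame("scene"); s=state(); f.append(s["force"][2])
print(s["time_s"],s["ee_pos"],np.mean(f),np.std(f))
```

```text
7.425 [583.88694071 -28.88923161 107.15809269] 2.7230110998120614 0.26368546326039444
```

>>> step_arm(
  plan=[
    [[0, 0, -0.05, 0, 0], [0, 0, -0.05, 0, 0], [0, 0, -0.05, 0, 0], [0, 0, -0.05, 0, 0], [0, 0, -0.05, 0, 0], [0, 0, -0.05, 0, 0], [0, 0, -0.05, 0, 0], [0, 0, -0.05, 0, 0], [0, 0, -0.05, 0, 0], [0, 0, -0.05, 0, 0], [0, 0, -1, 0, 0], [0, 0, -3, 0, 0], [0, 0, -5, 0, 0], [0, 0, -7, 0, 0], [0, 0, -7, 0, 0], [0, 0, -7, 0, 0]],
  ],
)

```text
time_s: 9.43
ee_pos: [583.1, -28.9, 176.2]
ee_rot: [-179.9, 0.0, 84.4]
force: [-0.1, 0.3, -1.4]
gripper_width: 22.8
gripper_force: 25.0
```

Run:
```python
from h import *
f=[]
for i in range(8): grab_frame("scene"); s=state(); f.append(s["force"][2])
print(s["time_s"],s["ee_pos"],np.mean(f)); delta((615.4,-155.6,178.8),84.4)
```

```text
9.825 [583.71390528 -28.87899518 176.80498426] -1.4810339050892454
dx -12.31 dy 4.38 dz -0.20 cm turn 0.001 rad
```

>>> step_arm(
  plan=[
    [[-2, 0.7, -0.1, 0, 0], [-5, 1.8, -0.2, 0, 0], [-8, 2.85, -0.2, 0, 0], [-10.8, 3.85, -0.2, 0, 0], [-12.3, 4.38, -0.2, 0, 0], [-12.3, 4.38, -0.2, 0, 0], [-12.3, 4.38, 0, 0, 0], [-12.3, 4.38, 1.5, 0, 0], [-12.3, 4.38, 3, 0, 0], [-12.3, 4.38, 4, 0, 0], [-12.3, 4.38, 4, 0, 0], [-12.3, 4.38, 4, 0, 0]],
  ],
)

```text
time_s: 11.32
ee_pos: [615.8, -155.6, 137.4]
ee_rot: [180.0, 0.0, 84.4]
force: [-0.6, -0.4, -0.8]
gripper_width: 23.3
gripper_force: 25.0
```

Run:
```python
from h import *
s=state();print(s["time_s"],s["ee_pos"],s["force"],s["torque"]); delta((615.4+.098*33.4,-155.6+.995*33.4,137),84.4)
```

```text
11.325 [ 615.81479632 -155.613795    137.40721182] [-0.55823009 -0.38048897 -0.81779166] [-0.04443072 -0.09133111  0.01002666]
dx 3.34 dy -0.04 dz 0.04 cm turn 0.001 rad
```

>>> step_arm(
  plan=[
    [[0, 0, 0, 0, 0], [0.5, 0, 0, 0, 0], [1, 0, 0, 0, 0], [1.4, 0, 0, 0, 0], [1.8, 0, 0, 0, 0], [2.2, 0, 0, 0, 0], [2.6, 0, 0, 0, 0], [3, 0, 0, 0, 0], [3.35, 0, 0, 0, 0], [3.35, 0, 0, 0, 0], [3.35, 0, 0, 0, 0]],
  ],
  newtons=12,
)

```text
time_s: 12.7
ee_pos: [618.7, -122.3, 137.2]
ee_rot: [180.0, 0.0, 84.4]
force: [-0.4, -0.2, -1.6]
gripper_width: 23.4
gripper_force: 12.0
```

>>> step_arm(
  plan=[
    [[0, 0, 0, 0, 0], [0, 0, 0, 0, 0], [0, 0, -2, 0, 0], [0, 0, -5, 0, 0], [0, 0, -8, 0, 0], [0, 0, -8, 0, 0]],
  ],
  newtons=30,
)

```text
time_s: 13.45
ee_pos: [620.3, -122.3, 219.7]
ee_rot: [179.7, 0.0, 84.4]
force: [-0.2, -1.4, -2.0]
gripper_width: 23.1
gripper_force: 30.0
```

```bash
cat >> h.py <<'E'
def pose(a,off,yaw=174.7,ring=(569.5,240.3,96.4),L=91.6):
    a=np.radians(a); y=np.radians(yaw); n=np.array([np.sin(a)*np.cos(y),np.sin(a)*np.sin(y),np.cos(a)])
    return np.array(ring)+n*(L+off)+[0,0,3]
E
python3 - <<'E'
from h import *
print(state()["qpos"],state()["force"],state()["gripper_width"],state()["gripper_force"]); t=pose(18,30); print(t); delta(t,174.7)
E
```

```text
[-1.22111692e+01  2.29154863e+01  8.05705794e+01  3.32381856e-02
  7.61709319e+01 -6.65673437e+00] [-0.16769267 -1.35307285 -2.03356374] 23.14436407311536 29.998660683631897
[532.08418422 243.77096029 215.04847238]
dx 35.58 dy -12.33 dz 0.46 cm turn -1.575 rad
```

>>> step_arm(
  plan=[
    [[1.5, -0.5, 0, -0.05, 0], [4, -1.4, 0, -0.18, 0], [7, -2.4, 0, -0.32, 0], [10.5, -3.6, 0, -0.47, 0], [14, -4.8, 0, -0.62, 0], [17.5, -6.1, 0, -0.77, 0], [21, -7.3, 0, -0.92, 0], [24.5, -8.5, 0.2, -1.07, 0], [28, -9.7, 0.3, -1.22, 0], [31.5, -10.9, 0.4, -1.36, 0], [34, -11.8, 0.45, -1.48, 0], [35.6, -12.3, 0.45, -1.575, 0], [35.6, -12.3, 0.45, -1.575, 0], [35.6, -12.3, 0.45, -1.575, 0], [35.6, -12.3, 0.45, -1.575, 0]],
  ],
)

```text
time_s: 15.32
ee_pos: [530.7, 243.3, 212.3]
ee_rot: [-180.0, -0.0, 174.6]
force: [0.6, -0.5, -0.4]
gripper_width: 22.7
gripper_force: 30.0
```

Run:
```python
from h import *
s=state(); print(s["time_s"],s["ee_pos"],s["ee_rot"],s["force"])
a=cv2.resize(grab_frame("scene")[145:245,350:440],None,fx=6,fy=6,interpolation=cv2.INTER_CUBIC)
cv2.imwrite("pics/tilt.png",a)
g=s["ee_pos"]-[0,0,3]
for al in(14,18,22):
    A=np.radians(al);y=np.radians(174.7);n=np.array([np.sin(A)*np.cos(y),np.sin(A)*np.sin(y),np.cos(A)])
    for d in(-91.6,-71.6,-33.6): print(al,d,((proj("scene",g+n*d)-[350,145]+.5)*6).round(1))
```

```text
15.325 [530.67627017 243.29993432 212.25981445] [-1.79966081e+02 -3.47062020e-02  1.74611884e+02] [ 0.55167517 -0.50726866 -0.43539522]
14 -91.6 [358.3 420.6]
14 -71.6 [371.7 386.8]
14 -33.6 [398.2 320.3]
18 -91.6 [352.1 428.8]
18 -71.6 [366.8 393.2]
18 -33.6 [395.9 323.2]
22 -91.6 [346.1 436.3]
22 -71.6 [362.2 399. ]
22 -33.6 [393.7 325.9]
```

View pics/tilt.png

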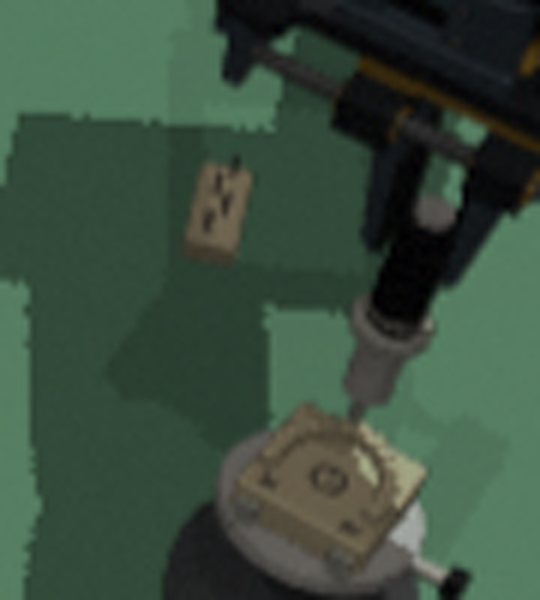

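The gauge leans the right way over the cast. In the crop its tip is at (353,418), the cap top at (436,212) and the ring at (329,480). I'll fit the lean from these.

Run:
```python
from h import *
from scipy.optimize import least_squares
g=np.array([530.7,243.3,209.3])
obs={"tip":(353,418),"cap":(436,212)}
def pr(p):
    A=np.radians(p[0]);y=np.radians(174.6);n=np.array([np.sin(A)*np.cos(y),np.sin(A)*np.sin(y),np.cos(A)])
    X=np.array([np.cos(y),np.sin(y),0])
    c=g+X*p[2]
    return [(proj("scene",c+n*d)-[350,145]+.5)*6 for d in(-91.6+p[1],29.4+p[1])]
for free in("as","ax","a"):
    f=lambda q:np.concatenate([a-b for a,b in zip(pr([q[0],q[1] if free=="as" else 0,q[1] if free=="ax" else 0]),obs.values())])
    r=least_squares(f,[18,0]);print(free,r.x,r.fun.round(1))
print((proj("scene",(569.5,240.3,96.4))-[350,145]+.5)*6)
b=cv2.resize(grab_frame("top")[140:260,180:300],None,fx=5,fy=5,interpolation=cv2.INTER_CUBIC)
cv2.imwrite("pics/toptilt.png",b); print(state()["ee_pos"])
```

```text
as [11.45948259 -4.39826439] [6.6 4.  4.5 0.5]
ax [10.79029814 -4.75960894] [5.1 3.6 1.7 0.9]
a [12.9332428  0.       ] [ 6.9  0.3  8.5 -8.9]
[331.37031327 480.26253145]
[530.89223895 243.38077015 212.52724387]
```

View pics/toptilt.png

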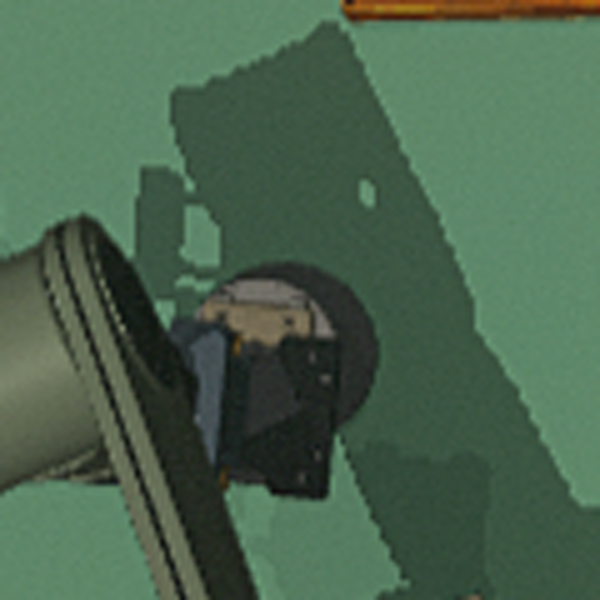

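The top view is blocked by the gripper. The lean can be measured well if I turn it into the scene camera's image plane, so I'll raise the gauge and turn it for one look.

>>> step_arm(
  plan=[
    [[0, 0, -2, 0, 0], [0, 0, -4, 0.12, 0], [0, 0, -6, 0.28, 0], [0, 0, -6, 0.44, 0], [0, 0, -6, 0.6, 0], [0, 0, -6, 0.76, 0], [0, 0, -6, 0.9, 0], [0, 0, -6, 0.977, 0], [0, 0, -6, 0.977, 0], [0, 0, -6, 0.977, 0]],
  ],
)

```text
time_s: 16.68
ee_pos: [530.8, 243.8, 272.6]
ee_rot: [-180.0, 0.0, 118.7]
force: [0.5, -0.6, -0.8]
gripper_width: 22.9
gripper_force: 30.0
```

Run:
```python
from h import *
ims=[grab_frame("scene").astype(float) for _ in range(6)]
s=state(); g=s["ee_pos"]-[0,0,3]; print(s["ee_pos"],s["ee_rot"])
im=np.mean(ims,0).astype(np.uint8)
u=proj("scene",g-[0,0,30]); x0,y0=int(u[0]-35),int(u[1]-37); print(x0,y0)
cv2.imwrite("pics/side.png",cv2.resize(im[y0:y0+75,x0:x0+80],None,fx=8,fy=8,interpolation=cv2.INTER_CUBIC)[:600,:640])
y=np.radians(s["ee_rot"][2])
for al in(8,12,16,20):
    A=np.radians(al);n=np.array([np.sin(A)*np.cos(y),np.sin(A)*np.sin(y),np.cos(A)])
    print(al,*[((proj("scene",g+n*d)-[x0,y0]+.5)*8).round(0) for d in(-91.6,-71.6,-33.6,-30.6,29.4)])
```

```text
[530.79940789 244.01089876 272.5864772 ] [-1.79995928e+02  5.47035134e-03  1.18717683e+02]
387 142
8 [208. 429.] [229. 391.] [271. 315.] [274. 309.] [346. 177.]
12 [188. 427.] [213. 389.] [263. 314.] [267. 308.] [353. 178.]
16 [168. 424.] [197. 387.] [256. 313.] [260. 307.] [360. 179.]
20 [148. 421.] [182. 384.] [248. 311.] [254. 305.] [367. 181.]
```

View pics/side.png

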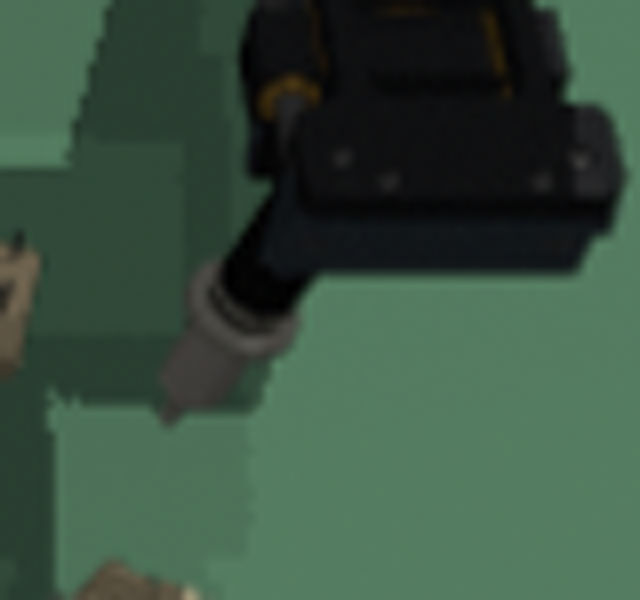

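In the side view the tip is at (169,424) and the collar centre at about (246,314). The lean looks less than 18°, with a small slide along the pads, so I'll fit the silhouette.

```bash
cat >> h.py <<'E'
from scipy.optimize import minimize
def fitlean(K=8):
    im=np.mean([grab_frame("scene").astype(float) for _ in range(6)],0)
    s=state(); g=s["ee_pos"]-[0,0,3]; y=np.radians(s["ee_rot"][2])
    u=proj("scene",g-[0,0,30]); x0,y0=int(u[0]-35),int(u[1]-10)
    c=im[y0:y0+35,x0:x0+45]; r=(c[...,1]-c[...,2])/(c.sum(2)+1)
    m=cv2.resize(r,None,fx=K,fy=K,interpolation=cv2.INTER_CUBIC)
    gr=np.median(r[-8:]); m=np.clip((gr-m)/gr,0,1)
    X=np.array([np.cos(y),np.sin(y),0]);Y=np.array([-np.sin(y),np.cos(y),0])
    th=np.linspace(0,2*np.pi,40)
    def render(a,x,dy,ax=0):
        A=np.radians(a); n=X*np.sin(A)+np.array([0,0,np.cos(A)]); e=X*np.cos(A)-np.array([0,0,np.sin(A)])
        o=np.zeros(m.shape,np.uint8)
        for lo,hi,rad in((0,20,3),(20,55,10.5),(55,61,17),(61,70,12)):
            P_=[(proj("scene",g+X*x+n*(d+ax-91.6)+rad*(np.cos(t)*e+np.sin(t)*Y))+[0,dy]-[x0,y0]+.5)*K for d in(lo,hi) for t in th]
            cv2.fillConvexPoly(o,cv2.convexHull(np.array(P_).astype(np.int32)),1)
        return cv2.GaussianBlur(o.astype(float),(0,0),K*.5)
    # ignore what lies above the fingertips line
    v0=int((proj("scene",g-[0,0,19])[1]-y0)*K); top=max(v0-K,0)
    w=np.zeros(m.shape); u1=int((proj("scene",g)[0]-x0)*K); w[top:,:u1-2*K]=1; w[top+7*K:,:]=1
    f=lambda p:np.sum(w*(render(*p)-m)**2)
    best=None
    for a0 in(8,12,16,20):
        q=minimize(f,[a0,-2,0,0],method="Nelder-Mead",options=dict(initial_simplex=[[a0,-2,0,0],[a0+3,-2,0,0],[a0,2,0,0],[a0,-2,-1,0],[a0,-2,0,2]]))
        print(q.x.round(2),round(q.fun))
E
python3 -c "
from h import *
fitlean()"
```

```text
[12.41 -5.41 -0.96  0.79] 3017
[12.12 -5.86 -0.83  1.64] 3019
[12.35 -3.62 -2.18 -4.19] 3010
[12.69 -6.13 -0.34  3.45] 3022
```

Run:
```python
from h import *
delta((617.8,-130.7,220),84.4)
```

```text
dx -37.05 dy -10.37 dz 5.26 cm turn 0.599 rad
```

>>> step_arm(
  plan=[
    [[-2, -0.6, 0, 0.03, 0], [-5, -1.4, 0.5, 0.08, 0], [-9, -2.5, 1.2, 0.15, 0], [-13.5, -3.8, 2, 0.22, 0], [-18, -5, 2.8, 0.29, 0], [-22.5, -6.3, 3.5, 0.36, 0], [-27, -7.6, 4.2, 0.43, 0], [-31.5, -8.8, 4.8, 0.5, 0], [-35, -9.8, 5.2, 0.56, 0], [-37.05, -10.37, 5.26, 0.599, 0], [-37.05, -10.37, 5.26, 0.599, 0], [-37.05, -10.37, 5.26, 0.599, 0]],
  ],
)

```text
time_s: 18.77
ee_pos: [617.6, -129.8, 220.3]
ee_rot: [-180.0, -0.0, 84.4]
force: [-0.4, 0.9, -1.8]
gripper_width: 23.0
gripper_force: 30.0
```

Run:
```python
from h import *
delta((617.8,-130.7,137),84.4); print(state()["ee_pos"])
```

```text
dx -0.09 dy 0.03 dz 8.33 cm turn 0.001 rad
[ 617.56189435 -129.76844501  220.3153051 ]
```

>>> step_arm(
  plan=[
    [[0, 0, 2, 0, 0], [0, 0, 4.5, 0, 0], [0, 0, 6.5, 0, 0], [0, 0, 8, 0, 0], [0, 0, 8.35, 0, 0], [0, 0, 8.35, 0, 0], [0.4, 0, 8.35, 0, 0], [0.8, 0, 8.35, 0, 0], [1.2, 0, 8.35, 0, 0], [1.5, 0, 8.35, 0, 0], [1.75, 0, 8.35, 0, 0], [1.75, 0, 8.35, 0, 0], [1.75, 0, 8.35, 0, 0]],
  ],
  newtons=12,
)

```text
time_s: 20.4
ee_pos: [619.5, -113.4, 136.6]
ee_rot: [180.0, 0.0, 84.4]
force: [-0.0, -0.4, -2.3]
gripper_width: 23.6
gripper_force: 12.0
```

>>> step_arm(
  plan=[
    [[0, 0, 0, 0, 0], [0, 0, 0, 0, 0], [0, 0, -2, 0, 0], [0, 0, -5, 0, 0], [0, 0, -8, 0, 0], [0, 0, -8.3, 0, 0], [0, 0, -8.3, 0, 0]],
  ],
  newtons=30,
)

```text
time_s: 21.28
ee_pos: [619.0, -113.1, 218.6]
ee_rot: [-179.9, -0.0, 84.4]
force: [0.0, -0.2, -2.4]
gripper_width: 22.8
gripper_force: 30.0
```

Run:
```python
from h import *
print(state()["ee_pos"]); delta((530.8,243.8,272.6),118.7)
```

```text
[ 619.02403199 -113.05718566  218.58317699]
dx 34.65 dy -12.27 dz -5.40 cm turn -0.599 rad
```

>>> step_arm(
  plan=[
    [[2, -0.7, -0.5, -0.03, 0], [5, -1.8, -1, -0.08, 0], [9, -3.2, -2, -0.15, 0], [13.5, -4.8, -3, -0.22, 0], [18, -6.4, -4, -0.29, 0], [22.5, -8, -4.8, -0.36, 0], [27, -9.6, -5.2, -0.43, 0], [31, -11, -5.4, -0.5, 0], [33.5, -11.9, -5.4, -0.56, 0], [34.65, -12.27, -5.4, -0.599, 0], [34.65, -12.27, -5.4, -0.599, 0], [34.65, -12.27, -5.4, -0.599, 0]],
  ],
)

```text
time_s: 22.78
ee_pos: [531.4, 242.7, 273.3]
ee_rot: [-180.0, 0.0, 118.6]
force: [0.8, 0.7, -1.2]
gripper_width: 23.1
gripper_force: 30.0
```

```bash
python3 -c "
from h import *
print(state()['time_s'],state()['ee_pos'],state()['ee_rot'])
fitlean()"
```

```text
22.775 [531.36524658 242.66697017 273.29994966] [-1.79962727e+02  3.11208658e-02  1.18638331e+02]
[17.06 -5.41 -2.08 -3.88] 3198
[16.38 -7.55 -1.33 -0.56] 3209
[16.92 -7.08 -1.28 -0.57] 3205
[16.87 -7.16 -1.36 -0.91] 3212
```

Run:
```python
from h import *
np.set_printoptions(precision=1,suppress=True)
S=lambda x,y:np.array([(x+.5)/8-.5+370,(y+.5)/8-.5+200])
T=lambda x,y:np.array([(x-399.5)/8-.5+205,(y+.5)/8-.5+175])
for b in(0,.7,1.3): print(b,tri(S(280,200)+[0,b],T(606,288)))
print("cap top",onz("top",(392.5/7-.5+315,77.5/7-.5+180),126), "cap scene+1.2",onz("scene",((318.5)/7-.5+215,138.5/7-.5+150+1.2),126))
for n,(x,y) in(("top",(325,206)),("scene",(309,204))):
    c=cv2.imread(f"pics/{n}0.png")[y-10:y+11,x-12:x+13].astype(float)
    m=((c.min(2)>95)).astype(np.uint8); 
    k,l,st,ce=cv2.connectedComponentsWithStats(m); i=1+np.argmax(st[1:,4]); uv=ce[i]+[x-12,y-10]; print(n,uv,st[i],onz(n,uv,18))
```

```text
0 (array([569.6, 240.5,  96.6]), array([0.2, 0. ]), array([ 0.2, -0.1]))
0.7 (array([569.7, 241. ,  93.9]), array([0.2, 0. ]), array([ 0.2, -0.1]))
1.3 (array([569.9, 241.5,  91.5]), array([0.2, 0. ]), array([ 0.2, -0.1]))
cap top [ 616.7 -155.9  126. ] cap scene+1.2 [ 617.9 -155.1  126. ]
top [324.7 205.8] [  5   3  14  15 165] [584.2 -27.8  18. ]
scene [308.7 202.6] [  5   2  15  14 160] [582.7 -30.1  18. ]
```

```bash
cat >> h.py <<'E'
def target(off,a=17,yaw=174.7,x=-7.5,ring=(569.7,241,94)):
    y=np.radians(yaw); return pose(a,off,yaw,ring)-x*np.array([np.cos(y),np.sin(y),0])
E
python3 -c "
from h import *
t=target(30);print(t);delta(t,174.7)"
```

```text
[526.83166271 244.97677541 213.28665833]
dx 0.41 dy -0.31 dz 6.03 cm turn -0.978 rad
```

>>> step_arm(
  plan=[
    [[0, 0, 0, -0.12, 0], [0, 0, 0, -0.28, 0], [0, 0, 0, -0.44, 0], [0.1, -0.1, 0, -0.6, 0], [0.2, -0.2, 0.5, -0.76, 0], [0.3, -0.3, 2, -0.9, 0], [0.4, -0.3, 4, -0.978, 0], [0.4, -0.3, 5.5, -0.978, 0], [0.4, -0.3, 6, -0.978, 0], [0.4, -0.3, 6, -0.978, 0], [0.4, -0.3, 6, -0.978, 0]],
  ],
)

```text
time_s: 24.45
ee_pos: [527.2, 245.7, 214.3]
ee_rot: [180.0, 0.1, 174.7]
force: [-0.5, 1.2, -1.8]
gripper_width: 23.4
gripper_force: 30.0
```

```bash
python3 -c "
from h import *
f=np.mean([(grab_frame('scene'),state()['force'])[1] for _ in range(8)],0);print(f,state()['time_s'],state()['ee_pos'],state()['ee_rot'])
for o in(30,8,0,-5):delta(target(o),174.7)"
```

```text
[ 0.03749079 -0.03370493 -1.55479169] 24.85 [526.79038107 245.6005932  213.65295194] [1.79997029e+02 1.57690882e-02 1.74738404e+02]
dx -0.01 dy -0.06 dz 0.04 cm turn 0.001 rad
dx -0.65 dy -0.06 dz 2.14 cm turn 0.001 rad
dx -0.89 dy -0.06 dz 2.91 cm turn 0.001 rad
dx -1.03 dy -0.06 dz 3.38 cm turn 0.001 rad
```

>>> step_arm(
  plan=[
    [[-0.2, 0, 0.7, 0, 0], [-0.45, 0, 1.5, 0, 0], [-0.65, 0, 2.1, 0, 0], [-0.75, 0, 2.45, 0, 0], [-0.8, 0, 2.6, 0, 0], [-0.8, 0, 2.6, 0, 0], [-0.8, 0, 2.6, 0, 0]],
  ],
)

```text
time_s: 25.72
ee_pos: [534.8, 244.9, 187.8]
ee_rot: [180.0, 0.0, 174.7]
force: [0.0, -0.1, -2.1]
gripper_width: 22.5
gripper_force: 30.0
```

```bash
python3 -c "
from h import *
f=np.mean([(grab_frame('scene'),state()['force'])[1] for _ in range(6)],0);print(f,state()['time_s'],state()['ee_pos'])
for o in(0,-5):delta(target(o),174.7)
F=grab_frame('scene');cv2.imwrite('pics/near.png',F)
t=proj('scene',(569.7,241,96.6));print(t)
c=F[205:240:1,390:420].sum(2)//3
print('\n'.join(' '.join('%3d'%v for v in r) for r in c))"
```

```text
[ 0.00986669 -0.11910515 -1.29122365] 26.025 [534.70030987 244.86201954 187.62015804]
dx -0.09 dy -0.06 dz 0.30 cm turn 0.001 rad
dx -0.24 dy -0.06 dz 0.78 cm turn 0.001 rad
[404.97044987 224.67879361]
 51  51  51  52  60  93  94  94  95  93  93  94  94  93  92  88  71  77  61  30  43  23   9   3   3   4   5   5  45  90
 52  51  51  51  59  85  93  94  93  94  94  94  94  94  92  81  59  80  74  31  30  42  29  24  25  17   9  22  62 102
 51  51  51  51  51  60  93  94  93  94  94  94  93  94  94  89  64  73  79  62  32  32  40  42  44  32  27  35  63  83
 49  53  50  52  55  73  94  95  94  93  94  94  94  94  93  91  73  66  75  76  62  45  31  28  31  33  31  51  69  79
 50  49  50  53  62  94  94  93  93  93  93  94  94  95  95  92  79  62  66  75  77  78  65  53  47  53  56  70  70  83
 50  51  50  51  59  85  94  93  94  94  94  93  94  93  94  92  86  55  68  64  70  77  75  76  77  78  75  64  66  88
 51  52  52  51  51  60  94  93  94  94  89  89  89  94  94  91  75  63  66  63  68  65  66  70  71  70  66  67  76  96
 51  49  51  51  54  72  94  93  93  88  81  75  80  92  9
[... 2601 characters left out ...]
  91  83  78  71  71  71  73  73  75  76  85  95  92  82  80  90  88  79  61  73  93 104 148 161 155
 72  78  88  93  92  93  93  89  75  78  70  71  72  73  75  74  78  89  96  93  92  84  69  62  86  93  94 105 144 139
 66  73  79  91  93  95  93  91  93  90  77  73  70  72  68  71  80  77  81  92  92  74  62  81  93  93  94  93  92  92
 43  67  73  79  90  92  92  92  93  94  89  81  75  74  57  73  80  78  81  73  72  61  80  92  93  93  94  94  89  87
 28  42  65  72  77  86  91  92  94  93  92  94  92  79  64  64  64  76  85  64  65  72  93  92  94  94  94  89  83  97
 26  27  35  54  67  76  78  87  93  91  96  95  93  89  72  66  65  64  61  68  66  86  93  94  95  93  88  75  65  90
```

>>> step_arm(
  plan=[
    [[-0.04, -0.03, 0.15, 0, 0], [-0.09, -0.06, 0.3, 0, 0], [-0.14, -0.06, 0.45, 0, 0], [-0.18, -0.06, 0.6, 0, 0], [-0.18, -0.06, 0.6, 0, 0]],
  ],
)

```text
time_s: 26.7
ee_pos: [536.4, 244.1, 181.7]
ee_rot: [180.0, 0.0, 174.7]
force: [-0.7, 0.7, 2.0]
gripper_width: 23.0
gripper_force: 30.0
```

```bash
cat >> h.py <<'E'
def fm(k=10):
    f=np.mean([(grab_frame('scene'),state()['force'])[1] for _ in range(k)],0)-[0,0,-1.5];n=np.array([-.291,.027,.956]);print(f,"axial",f@n,state()['time_s'],state()['ee_pos'])
E
python3 -c "
from h import *
fm()"
```

```text
[-0.63931354 -0.12535513  2.75782076] axial 2.8191323006042226 27.2 [536.45236433 244.0963146  181.54296183]
```

>>> step_arm(
  plan=[
    [[-0.03, 0, 0.1, 0, 0], [-0.07, 0, 0.23, 0, 0], [-0.07, 0, 0.23, 0, 0], [-0.07, 0, 0.23, 0, 0]],
  ],
)

```text
time_s: 27.7
ee_pos: [537.2, 244.0, 179.3]
ee_rot: [180.0, 0.0, 174.7]
force: [-0.8, -0.6, 2.0]
gripper_width: 23.1
gripper_force: 30.0
```

```bash
python3 -c "
from h import *
fm(16)
F=np.mean([grab_frame('scene').astype(float) for _ in range(4)],0)
cv2.imwrite('pics/end.png',F)
c=F[215:232,396:416].mean(2).astype(int)
print('\n'.join(' '.join('%3d'%v for v in r) for r in c))
d=F-cv2.imread('pics/near.png')
# cast outline unmoved? (heel crosses area)
print(np.abs(d[226:250,385:412]).mean(), [cv2.phaseCorrelate(cv2.imread('pics/near.png',0)[226:250,385:412].astype(float),F.mean(2)[226:250,385:412])])"
```

```text
[-1.16078823  0.25289745  4.0654419 ] axial 4.2311800669686335 28.5 [537.15116423 244.02993503 179.20442906]
 88  74  77  84  85  78  76  70  68  63  67  70  71  69  69  62  60  72  78  80
 83  82  94  88  85  70  76  73  62  69  72  74  75  71  67  62  65  91  93  93
 91  89  91  78  75  61  62  58  63  71  73  75  76  73  66  64  76 115  95  93
 92  89  77  61  64  67  65  58  67  72  74  75  75  71  67  65  93 130  99  91
 86  76  61  76  78  78  74  66  70  73  75  75  74  69  64  63  88 121 116 105
 81  62  78  88  88  86  75  70  71  74  74  74  72  66  63  65  76 125 135 130
 71  76  88  88  88  86  74  67  68  75  73  73  69  64  70  96  66  79 102  98
 74  88  88  88  88  85  67  58  58  71  71  72  67  70 107 136  82  74  90  97
 88  88  88  88  88  78  47  58  59  59  62  67  70  86 138 146 120  77  89  90
 84  88  88  89  86  70  49  78  69  62  58  53  80  81  98 138 138  62  89  89
 79  88  89  88  88  83  56  80  72  67  61  50  88  88  88  98 126  66  92  89
 88  89  88  88  88  86  74  68  72  66  56  65  88  88  89  87  82  76  94  88
 91  88  89  89  88  88  88  87  76  66  72  88  88  88  88  85  76  88  86  93
 95  92  92  89  88  89  89  89  89  88  88  89  88  88  89  87  79  91  85  89
 83  93  95  92  89  89  89  89  88  89  89  88  89  88  84  88  92  88  77  66
 73  75  84  94  93  91  90  89  89  89  89  88  89  86  71  76  90  81  67  70
 72  73  75  78  90  95  92  92  89  88  87  81  82  87  76  72  72  67  71  68
0.7418981481481481 [((0.43714755583794584, 0.08268477045819367), 0.9970938562960391)][ WARN:0@15.582] global loadsave.cpp:1063 imwrite_ Unsupported depth image for selected encoder is fallbacked to CV_8U.
```

```bash
python3 -c "
from h import *
fm(8)
print(job_done())"
```

```text
[-1.49996532 -0.0576642   4.20414924] axial 4.454099644956264 29.1 [537.15084392 244.01574604 179.21785689]
the job is handed in; nothing more can be done
None
```

The job is handed in at about 29 s: the gauge was checked on the zero block, and it is now held leaning about 17° (cast estimated at 17–18°), with its tip inside the pencilled ring and pushed in about 5.5–6 mm by force; the cast showed no clear movement on the camera.

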